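# Set the free play of a cream filler's pump lever

### The arm

A 7-joint arm with a two-finger parallel gripper is mounted at the origin on a cart in front of the work surface, level with it; the furniture and walls round the work are solid. World frame = base frame: x ahead of the robot, y to its left, z up, the work surface at z = 0. Lengths are in m, angles in rad, forces in N, time in s.
With the tool pointing down it reaches from about 0.35 to 0.9 m from the base axis. Payload 19.9 kg.
Tool frame: the origin (TCP) lies between the finger pads; the fingertips stand 25 mm ahead of it and the grasp point (between the pads) lies 6 mm ahead of it; z points along the fingers, y is the line along which they close (so a half turn about z gives the same grasp; the last joint's range is limited). The gripper opens to 85 mm and grips with 20 to 120 N. Pads are 22 mm wide; open, the fingers measure 114 mm over their backs; the gripper's body (76 mm by 85 mm) begins 54 mm behind the grasp point. The pads swing forward as they close: fully open they stand 13 mm farther back than shut.
Start: joints at [1.187, 0.417, -0.01, 1.614, 0.005, 1.111, -0.053], TCP at [0.21, -0.589, 0.256] pointing down, gripper open.
Joint ranges: [-2.81, 2.81], [-0.39, 2.02], [-1.27, 1.25], [0.06, 2.57], [-1.19, 4.33], [0.19, 2], [-2.82, 2.82]. Speed limits (rad/s): [1.89, 1.89, 2.39, 2.39, 3.01, 3.01, 3.01].

### API

Orientations are given as [roll, pitch, yaw] about the fixed x, y, z axes, in that order (R = Rz(yaw) Ry(pitch) Rx(roll)).
In Python, from workcell import bot, kinematics, viewer, monitor gives the robot as it stands. Calls block until the motion is done:
- bot.move_pose(position, orientation): joint-space move of the TCP to a pose.
- bot.movel(position, ori=None, feed=0.15, max_force=None): straight line of the TCP; ori=None keeps the orientation; feed is the mean speed in m/s. With max_force (N) it stops when the force on the tool has changed by that much, and returns True; else False.
- bot.set_joints(angles): joint-space move.
- bot.move_gripper(opening): finger opening in m; the grip force is fixed at half the most; returns when the fingers have stopped.
- bot.sleep(seconds).
- kinematics.solve_ik(position, orientation): joint angles nearest the present ones, or None.
- viewer.capture(name): name is "scene" or "top" or "wrist"; returns a dict with "frame" (480x640x3 uint8, blue, green, red), "intrinsics" (3x3 intrinsics, pixels), "k1" (the pictures are not rectified: a ray, as slopes to the right and down, at radius r is drawn at 1 + k1 r^2 times it, then the intrinsics apply), "xyz" and "attitude" of the camera in the world. Camera axes: x right, y down, z forward; pixel columns grow to the right and rows downward; lengths in m; the calibration is good to about 2 mm. A picture is of the moment at which its call begins. There is no depth.
A pose or a line that the arm cannot do raises bot.Unreachable and nothing moves.
- bot.close_job(): hands the job in; it is judged then, once.
Readings, each from a call of its own:
- monitor.get_t(): time.
- monitor.get_joints(): joint angles.
- monitor.get_joint_vel(): joint speeds.
- monitor.get_joint_torque(): joint torques, N m.
- monitor.get_tool_pos(): TCP position.
- monitor.get_tool_rot(): TCP orientation.
- monitor.get_force(): force on the tool from outside, world axes, zero at the start.
- monitor.get_ft_torque(): the same for the moment, N m.
- monitor.get_finger_gap(): finger opening in m.
- monitor.get_grip_force(): force on a finger pad.
Only numpy, scipy, OpenCV 4.12 (cv2) and the standard library are available. Lean on these libraries where they do the work, as an engineer would, in place of code of your own. Each camera call takes 0.05 s, during which the arm holds its last target. There are 200 camera calls.

### The job

The bun filler gives short portions because its pump lever has too much slack. Rock the red-ball lever gently up and down to feel how far the ball moves freely before the pump takes up, screw the black knurled knob on the lever in until about 6 mm of free movement (4 to 8 mm) is left at the ball, then rock it down once more until you just feel the pump, to prove the setting. Do not work the pump itself, disturb nothing else, and leave the lever raised fully against its stop.

Things in the scene. Friction and masses are not known exactly. Their poses are not given: they have to be found in the camera images.
- filler: fixed steel cream filler: base 290 x 130 mm, hopper 218 mm tall with white lid at the back. Origin: table level, 100 mm behind the base's front edge; -x points to the front, along the lever to the ball; z up. The lever's hinge pin runs along y, 45 mm behind the origin, 125 mm high; the upright pump axis is 35 mm before the origin; a thin outlet tube sticks out 121 mm to -y there, 45 mm high.
- lever (a joint): lever angle, rad: 0 = up against its stop, level, grows as the ball goes down; 0.004 rad = 1 mm at the ball, 250 mm from the pin. Balanced, stays where left (0.2 N friction at the ball). It swings freely from the stop until the push rod meets the seat: then about 6.4 N at the ball before the sprung stem gives, 0.5 N more per mm. Slack at the start: 9 to 18 mm at the ball, lever somewhere in it.
- ball (a point): centre of the red ball, 36 mm in diameter, at the front end of the lever, height 131 mm with the lever up; nothing stands beside or under it. It may be pinched from above or pushed.
- knob (a joint): angle of the knurled adjusting knob, rad: 0 at the start, grows as it is turned clockwise seen from above (screwed in). One turn in moves the push rod 8 mm (1.27 mm per rad) down out of the lever and so takes 4.0 mm per rad off the free play at the ball. It needs about 0.07 Nm and stays where it is left.
- knob_grip (a point): middle of the black knurled knob, on its axis (upright with the lever up): 33 mm in diameter, 22 mm high, on top of the lever 80 mm in front of the pin, its middle at height 163 mm with the lever up, 32 mm above the lever's top face. It goes down with the rod and with the lever.
- pushrod: steel push rod, 9 mm in diameter, carried by the lever under the knob; origin at its lower end, which stands inside the stem's brass cup.
- stem: sprung pump stem with a brass cup, 27 mm in diameter, rim at height 106 mm; origin at table level on the pump axis. The seat inside the cup cannot be seen and its height differs by up to 2.6 mm from start to start, so the gap under the push rod can only be felt. The stem goes down only when the pump is worked.
- cream_tub: white lidded tub, 145 mm in diameter, 83 mm high, on the left; bystander. Origin at the centre of its underside.
- timer: white kitchen timer, 62 mm in diameter, 42 mm high, at the front left; bystander. Origin at the centre of its underside.

How it is judged:
On the way, in this order (a step that is already met when the one before it is completed fails the run):
1. the lever has been brought down until its push rod bears on the pump stem (at least 2 N between them), to feel the slack as found (contact force between pushrod and stem above 2 N), for 0.1 s.
2. after the adjustment, with the hand away from the knob, the push rod bears on the stem again (at least 2 N, stem not pushed down 0.8 mm) with the lever 4 to 8 mm (0.016 to 0.032 rad) below its stop (contact force between pushrod and stem above 2 N and value of joint lever between 0.016 and 0.032 rad and distance of stem from where it was at the start of the episode below 0.0008 m and distance between the grasp point and knob_grip above 0.08 m), for 0.1 s.
At the end, for the whole second after the job is handed in: The lever rests fully up against its stop (within 1.5 mm at the ball), still and released, with the push rod clear of the stem; the free play, as proved by the last press, is 4 to 8 mm at the ball (value of joint lever below 0.006 rad and velocity of joint lever below 0.02 rad/s and contact force between pushrod and stem below 0.3 N and velocity of joint knob below 0.05 rad/s); the robot touches nothing.
It fails at once if the pump is worked: the stem is pushed down more than 4 mm (about 12 N at the ball) (distance of stem from where it was at the start of the episode above 0.004 m).
It fails at once if the cream tub is shifted more than 20 mm (distance of cream_tub from where it was at the start of the episode above 0.02 m).
It fails at once if the timer is shifted more than 20 mm (distance of timer from where it was at the start of the episode above 0.02 m).
It also fails if it takes over 70 s, if anything falls off the work surface, if the arm or the gripper's body presses on something with over 40 N, if the wrist force passes 120 N, or if a joint passes its speed limit or range.

## Working session

There is one attempt and no reset: what is moved stays moved. The work goes in short steps, each a Python script; the robot and the scene stay as the last script left them, time stands still between calls to the robot, and variables do not carry over. Pictures are saved under pics/ and viewed, at most 10 in all, crops included, and the job is handed in when it is done.

```bash
ls; mkdir -p pics; cat > h.py <<'E'
import numpy as np, cv2
from workcell import bot, kinematics, viewer, monitor
def cap(n):
    return viewer.capture(n)
def R(c):
    a=np.array(c["attitude"],float)
    if a.shape==(3,3): return a
    if a.size==4: raise ValueError(a)
    return cv2.Rodrigues(np.array([0,0,a[2]]))[0]@cv2.Rodrigues(np.array([0,a[1],0.]))[0]@cv2.Rodrigues(np.array([a[0],0,0.]))[0]
def ray(c,u,v):
    K=np.array(c["intrinsics"]); p=cv2.undistortPoints(np.array([[[u,v]]],float),K,np.array([c["k1"],0,0,0.])).ravel()
    d=R(c)@np.array([p[0],p[1],1]); return np.array(c["xyz"],float),d/np.linalg.norm(d)
def plane(c,u,v,z):
    o,d=ray(c,u,v); return o+d*(z-o[2])/d[2]
def tri(rs):
    A=np.zeros((3,3));b=np.zeros(3)
    for o,d in rs:
        P=np.eye(3)-np.outer(d,d);A+=P;b+=P@o
    x=np.linalg.solve(A,b); return x,[np.linalg.norm((np.eye(3)-np.outer(d,d))@(x-o)) for o,d in rs]
def red(c):
    h=cv2.cvtColor(c["frame"],cv2.COLOR_BGR2HSV)
    m=(((h[...,0]<8)|(h[...,0]>172))&(h[...,1]>140)&(h[...,2]>60)).astype(np.uint8)
    n,l,s,ce=cv2.connectedComponentsWithStats(m)
    return [(s[i,4],tuple(s[i,:4]),ce[i].round(1)) for i in range(1,n) if s[i,4]>30]
E
python3 - <<'E'
from h import *
for n in("scene","top","wrist"):
    c=cap(n); cv2.imwrite(f"pics/{n}0.png",c["frame"]); print(n,c["xyz"],c["attitude"],c["k1"],np.array(c["intrinsics"]).tolist(),red(c))
E
```

```text
pics
scene [ 0.27819108 -0.54124826  0.79239108] [-2.29101922 -0.01892185 -0.43717495] -0.06909537937574398 [[545.8969973704179, 0.0, 321.9642034959422], [0.0, 545.8969973704179, 225.50274927110212], [0.0, 0.0, 1.0]] [(np.int32(96), (np.int32(237), np.int32(41), np.int32(39), np.int32(12)), array([256.2,  47.6])), (np.int32(393), (np.int32(305), np.int32(366), np.int32(23), np.int32(22)), array([315.8, 376.4]))]
top [0.53609103 0.13567474 1.19916619] [-3.07663316  0.00374577 -1.5986753 ] -0.17182270262537763 [[617.0706533247837, 0.0, 328.01998848170336], [0.0, 617.0706533247837, 240.28830776181871], [0.0, 0.0, 1.0]] [(np.int32(246), (np.int32(485), np.int32(305), np.int32(17), np.int32(18)), array([493. , 313.5]))]
wrist [ 0.28668066 -0.56124163  0.37335905] [ 2.82173743e+00  1.49683542e-04 -1.22803889e+00] -0.018909061412520106 [[421.50368499850015, 0.0, 313.4478066078079], [0.0, 421.50368499850015, 242.6595163161511], [0.0, 0.0, 1.0]] []
```

View pics/scene0.png

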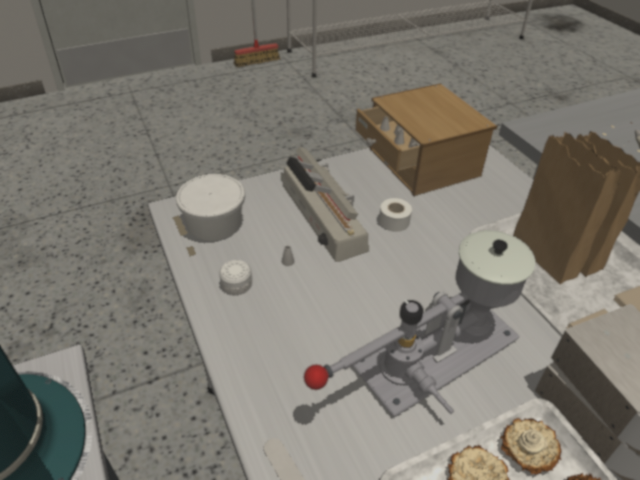

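View pics/top0.png

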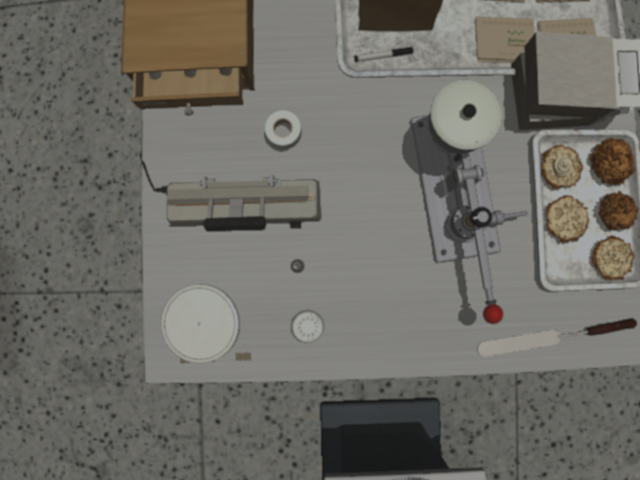

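```bash
python3 - <<'E'
from h import *
a=cap("scene");b=cap("top")
print(tri([ray(a,315.8,376.4),ray(b,493,313.5)]), plane(a,315.8,376.4,.125),plane(b,493,313.5,.125))
E
```

```text
(array([ 0.46790286, -0.14769319,  0.12500002]), [np.float64(0.0013438770378619439), np.float64(0.001343877037861838)]) [ 0.46664201 -0.1472235   0.125     ] [ 0.4691447  -0.14820999  0.125     ]
```

The scene view shows the red ball at (316,376), the black knob at about (411,312), and the tub and timer on the left, well clear. The top view shows the ball at (493,313) and the knob at about (480,217). Next I'll locate the knob.

```bash
python3 - <<'E'
from h import *
a=cap("scene");b=cap("top")
def dark(c,x0,y0,x1,y1,t=45):
    m=np.zeros(c["frame"].shape[:2],np.uint8); m[y0:y1,x0:x1]=(c["frame"][y0:y1,x0:x1].max(2)<t)
    n,l,s,ce=cv2.connectedComponentsWithStats(m); return [(s[i].tolist(),ce[i].round(1)) for i in range(1,n) if s[i,4]>20]
for t in(35,50,65): print(t,dark(a,380,285,440,340,t),dark(b,455,195,510,240,t))
cv2.imwrite("pics/z.png",np.hstack([cv2.resize(a["frame"][280:350,360:460],(400,280),interpolation=0),cv2.resize(b["frame"][180:250,430:530],(400,280),interpolation=0)]))
print(monitor.get_t(),monitor.get_force(),monitor.get_tool_rot())
E
```

```text
35 [] [([470, 209, 19, 18, 77], array([476.7, 219.2]))]
50 [([401, 307, 21, 17, 196], array([410.7, 316.4]))] [([469, 208, 22, 19, 186], array([478.3, 218. ])), ([455, 229, 7, 8, 21], array([457.1, 233.3]))]
65 [([401, 304, 21, 21, 271], array([410.6, 315.8]))] [([455, 195, 8, 16, 88], array([458. , 201.9])), ([460, 206, 32, 26, 429], array([473.6, 219.2])), ([455, 225, 15, 15, 81], array([459.5, 233.6]))]
0.35 [-0.09980194  0.50537603 -1.447311  ] [-3.14126606e+00  3.86436462e-05  3.42773073e-01]
```

View pics/z.png

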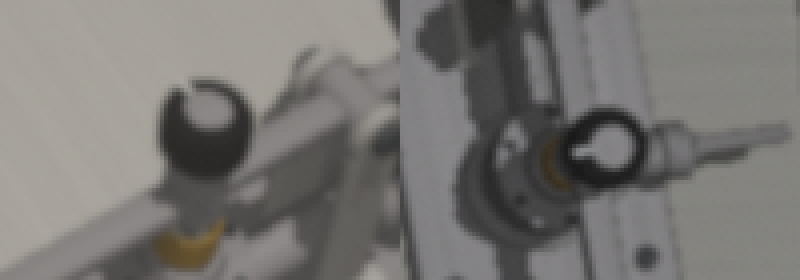

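The crop shows the knob's bright top face with its black rim. Its centre is at about (411.7,307) in the scene view and (481.2,216.8) in the top view.

```bash
python3 - <<'E'
from h import *
a=cap("scene");b=cap("top")
k,e=tri([ray(a,411.7,307),ray(b,481.2,216.8)]);print(k,e)
B=tri([ray(a,315.8,376.4),ray(b,493,313.5)])[0]
d=B-k; print(d,np.hypot(*d[:2]),np.arctan2(d[1],d[0]),np.arctan2(-d[1],-d[0]))
yaw=np.arctan2(-d[1],-d[0])
for y in(yaw,yaw+np.pi,yaw-np.pi):
  for p in([*B[:2],.24],[*B[:2],.12],[*k[:2],.16]):
    print(round(y,2),kinematics.solve_ik(p,[np.pi,0,y]))
k7=[]
for y in np.arange(-3.1,3.2,.4):
    q=kinematics.solve_ik([*k[:2],.16],[np.pi,0,y]);print(round(y,2),None if q is None else np.round(q,2).tolist())
f=[]
for i in range(5): f.append(monitor.get_force()); bot.sleep(.02)
print(np.array(f).round(2))
E
```

```text
[ 0.63532333 -0.12285079  0.1679829 ] [np.float64(0.0005949840283207622), np.float64(0.0005949840283206385)]
[-0.16742047 -0.0248424  -0.04298288] 0.16925353507421306 -2.994284225663692 0.14730842792610124
0.15 [ 0.5337836   0.21052586 -0.32833462  1.94873501  0.08044121  0.99475418
 -1.25516776]
0.15 [ 0.4955633   0.3849985  -0.29807106  2.0472706   0.16584746  0.73162935
 -1.32922938]
0.15 [ 0.36193804  0.57296597 -0.30328221  1.62825652  0.19747753  0.97062002
 -1.43121615]
3.29 [ 0.87154446  0.26144206 -0.72206972  1.93877828  0.20261798  1.01397236
  1.77653823]
3.29 [ 0.8256793   0.45935647 -0.7008855   2.03701005  0.41534605  0.78752297
  1.59456744]
3.29 [ 0.62335375  0.65420248 -0.68849971  1.61852262  0.46524529  1.03883192
  1.51369518]
-2.99 [ 0.87154446  0.26144206 -0.72206972  1.93877828  0.20261798  1.01397236
  1.77653823]
-2.99 [ 0.8256793   0.45935647 -0.7008855   2.03701005  0.41534605  0.78752297
  1.59456744]
-2.99 [ 0.62335375  0.65420248 -0.68849971  1.61852262  0.46524529  1.03883192
  1.51369518]
-3.1 [0.62, 0.65, -0.68, 1.62, 0.46, 1.04, 1.41]
-2.7 [0.85, 0.83, -1.09, 1.61, 0.78, 1.19, 1.6]
-2.3 [0.85, 0.83, -1.09, 1.61, 0.78, 1.19, 2.0]
-1.9 [0.85, 0.83, -1.09, 1.61, 0.78, 1.19, 2.4]
-1.5 [-0.55, 0.84, 1.08, 1.66, -0.8, 1.15, -2.32]
-1.1 [0.16, 0.55, -0.03, 1.64, 0.02, 0.95, -2.54]
-0.7 [0.22, 0.56, -0.11, 1.63, 0.07, 0.96, -2.18]
-0.3 [0.27, 0.56, -0.17, 1.63, 0.11, 0.96, -1.81]
0.1 [0.35, 0.57, -0.29, 1.63, 0.19, 0.97, -1.47]
0.5 [0.42, 0.58, -0.38, 1.63, 0.25, 0.98, -1.12]
0.9 [0.47, 0.6, -0.46, 1.62, 0.31, 0.99, -0.76]
1.3 [0.53, 0.61, -0.54, 1.62, 0.36, 1.01, -0.4]
1.7 [0.58, 0.64, -0.62, 1.62, 0.42, 1.02, -0.04]
2.1 [0.63, 0.66, -0.71, 1.62, 0.48, 1.04, 0.32]
2.5 [0.63, 0.66, -0.7, 1.62, 0.47, 1.04, 0.72]
2.9 [0.61, 0.65, -0.67, 1.62, 0.45, 1.03, 1.14]
[[-0.77 -0.59 -0.25]
 [-0.01  0.83 -0.48]
 [ 0.28  1.26 -0.25]
 [ 0.61 -0.69  1.15]
 [ 0.07 -0.96  0.71]]
```

```bash
python3 - <<'E'
from h import *
B=np.array([.4679,-.1477,.125]);yaw=.147
bot.move_pose([*B[:2],.25],[np.pi,0,yaw]); print(monitor.get_t())
s=cap("scene");t=cap("top");w=cap("wrist");cv2.imwrite("pics/w1.png",w["frame"])
print(red(w),red(s),red(t),monitor.get_tool_pos())
E
```

```text
2.3833
[(np.int32(2557), (np.int32(282), np.int32(217), np.int32(58), np.int32(55)), array([310.8, 243.6])), (np.int32(80), (np.int32(592), np.int32(284), np.int32(20), np.int32(15)), array([600.5, 290.7])), (np.int32(31), (np.int32(618), np.int32(289), np.int32(8), np.int32(11)), array([621.5, 294.7]))] [(np.int32(353), (np.int32(306), np.int32(367), np.int32(22), np.int32(21)), array([316.1, 377.1]))] [(np.int32(113), (np.int32(486), np.int32(305), np.int32(15), np.int32(11)), array([492.9, 310.1]))] [ 0.46780671 -0.14834902  0.2499277 ]
```

View pics/w1.png

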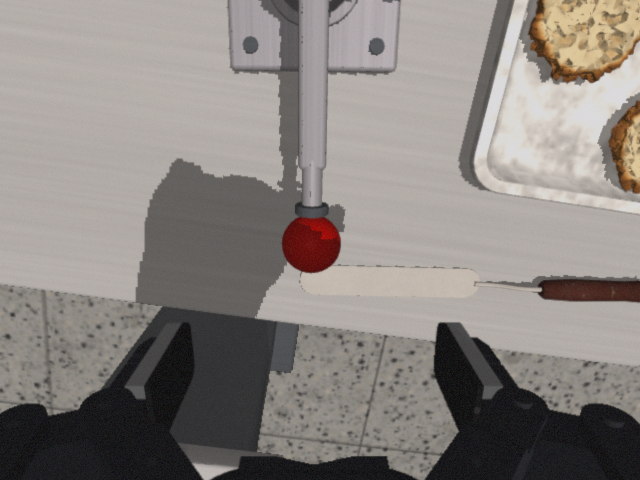

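The wrist view shows the ball at (311,243), centred between the fingers. The lever runs straight up the picture, so the yaw is right. I'll pinch the ball and feel the play.

```bash
cat >> h.py <<'E'
def fz(n=25):
    f=[]
    for i in range(n): f.append(monitor.get_force()); bot.sleep(.01)
    return np.mean(f,0)
def step(dz,feed=.02,mf=None):
    p=np.array(monitor.get_tool_pos()); p[2]+=dz
    return bot.movel(p,feed=feed,max_force=mf)
E
python3 - <<'E'
from h import *
w=cap("wrist");s=cap("scene");x,e=tri([ray(w,311.3,243.6),ray(s,316.1,377.1)]);print(x,e,plane(w,311.3,243.6,.125))
x=plane(w,311.3,243.6,.125)
bot.movel([.5*(.468+x[0]),x[1],.131],feed=.12); print("t",monitor.get_t(),fz())
bot.move_gripper(.03); print(monitor.get_finger_gap(),monitor.get_grip_force(),fz(),monitor.get_tool_pos(),monitor.get_t())
E
```

```text
[ 0.46726905 -0.14721874  0.12274217] [np.float64(0.00012752690028726727), np.float64(0.0001275269002870886)] [ 0.46811368 -0.1472047   0.125     ]
t 3.775 [ 0.00179494 -0.07489074  0.09025426]
0.03306190468734035 59.45243775844574 [-0.33311919  2.79646293  0.06079977] [ 0.46802841 -0.14699634  0.1309626 ] 4.725
```

```bash
python3 - <<'E'
from h import *
f0=fz();
def go(dz,mf=4,feed=.012):
    r=step(dz,feed,mf); print(r,np.array(monitor.get_tool_pos()).round(5),(fz(15)-f0).round(2),round(monitor.get_t(),2))
go(.025); 
E
```

```text
True [ 0.46807 -0.14691  0.13752] [ 3.44 -5.71 -0.23] 5.93
```

```bash
python3 - <<'E'
from h import *
print(fz())
for i in range(4):
    r=step(.001,.01); print(np.array(monitor.get_tool_pos()).round(5),fz(20).round(2))
E
```

```text
[ 3.99941527 -3.48922427 -0.15319302]
[ 0.46804 -0.14687  0.13778] [  8.16  -2.2  -15.19]
[ 0.46798 -0.14689  0.13788] [ 10.89  -2.56 -22.31]
[ 0.46798 -0.14687  0.13792] [ 11.95  -2.92 -24.43]
[ 0.46798 -0.14685  0.1379 ] [ 12.23  -3.02 -24.72]
```

```bash
python3 - <<'E'
from h import *
p=np.array(monitor.get_tool_pos());p[2]=.1373;bot.movel(p,feed=.02);print(fz(),monitor.get_tool_pos())
p[2]=.1296;bot.movel(p,feed=.02);f0=fz();print(f0,np.array(monitor.get_tool_pos()).round(5))
for i in range(12):
    r=step(-.012,.006,3); f=fz(20)-f0; print(r,np.array(monitor.get_tool_pos()).round(5),f.round(2),round(monitor.get_t(),2))
    if f[2]>1.2 or monitor.get_tool_pos()[2]<.1165: break
E
```

```text
[ 3.12991093 -1.12487371 -0.29823784] [ 0.46806156 -0.14691921  0.13744542]
[ 2.76817602 -1.86009312 -0.07201394] [ 0.46798 -0.14691  0.12966]
True [ 0.46817 -0.14694  0.12285] [-3.52  2.39  3.5 ] 10.37
```

```bash
python3 - <<'E'
from h import *
p=np.array(monitor.get_tool_pos());p[2]=.1376;bot.movel(p,feed=.03);print(fz(),monitor.get_tool_pos())
bot.move_gripper(.07);p[2]=.24;bot.movel(p,feed=.15)
k=np.array([.6355,-.1225])
bot.move_pose([*k,.26],[np.pi,0,1.2]);bot.move_pose([*k,.26],[np.pi,0,2.2])
print(monitor.get_t(),monitor.get_joints())
w=cap("wrist");t=cap("scene")
print(w["xyz"],w["attitude"],red(t))
x=plane(w,313,242,.174);print("centre ray",x)
cv2.imwrite("pics/w2.png",w["frame"])
E
```

```text
[-0.47077691  0.26546874 -2.01755204] [ 0.46810993 -0.14692641  0.13760048]
14.25 [ 0.6231905   0.54054643 -0.68816942  1.53253168  0.35915223  1.19792688
  0.49904802]
[ 0.58863945 -0.05720863  0.37773698] [2.82130092e+00 1.22708426e-03 6.25880630e-01] [(np.int32(438), (np.int32(305), np.int32(362), np.int32(23), np.int32(25)), array([315.9, 374. ]))]
centre ray [ 0.62763544 -0.11197395  0.174     ]
```

View pics/w2.png

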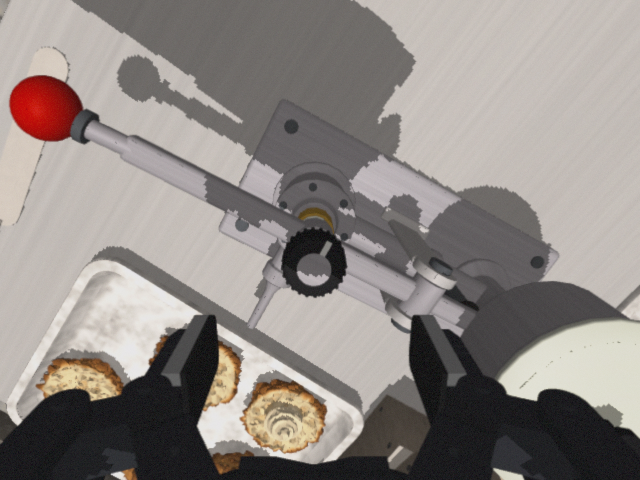

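The knob's top face is at about (315,267), midway between the fingers. The hinge and hopper are clear of the finger path.

```bash
python3 - <<'E'
from h import *
w=cap("wrist");s=cap("scene")
m=np.zeros((480,640),np.uint8);m[280:350,380:440]=s["frame"][280:350,380:440].max(2)<60
g=np.zeros((480,640),np.uint8);g[215:305,270:360]=w["frame"][215:305,270:360].max(2)<60
n,l,st,ce=cv2.connectedComponentsWithStats(g);i=1+st[1:,4].argmax();print(st[i],ce[i]);
n,l,st,ce=cv2.connectedComponentsWithStats(m);print(st[1:],ce[1:])
u,v=315,266
for z in(.170,.174): print(plane(w,u,v,z))
print(tri([ray(w,u,v),ray(s,411.7,304.5)]))
E
```

```text
[ 281  227   65   70 2411] [312.47532144 259.38241394]
[[403 280  11  11  93]
 [402 303  21  20 231]] [[407.7311828  284.38709677]
 [410.81385281 314.52380952]]
[ 0.63728551 -0.12303916  0.17      ]
[ 0.63635097 -0.12176875  0.174     ]
(array([ 0.63569606, -0.12178174,  0.17269323]), [np.float64(0.0009881347691249188), np.float64(0.0009881347691247436)])
```

```bash
python3 - <<'E'
from h import *
k=np.array([.6362,-.1221])
bot.move_gripper(.06)
bot.move_pose([*k,.23],[np.pi,0,2.2])
print(bot.movel([*k,.168],feed=.08,max_force=8),monitor.get_tool_pos(),monitor.get_t())
bot.move_gripper(.025);print(monitor.get_finger_gap(),monitor.get_grip_force(),fz(10),monitor.get_tool_pos(),monitor.get_t())
p0=np.array(monitor.get_tool_pos());y0=monitor.get_tool_rot()[2];print(y0)
A=2.1;n=7
for i in range(1,n+1):
    a=A*i/n; bot.move_pose([p0[0],p0[1],p0[2]-.00127*a],[np.pi,0,y0-a])
    print(i,round(monitor.get_t(),2),fz(5).round(1),np.round(monitor.get_ft_torque(),2),round(monitor.get_tool_rot()[2],3))
E
```

```text
False [ 0.63647849 -0.12203848  0.16846436] 15.8917
0.0313932706003999 58.88837814331055 [-5.01384717 -1.80969209  4.49188817] [ 0.63594393 -0.12256949  0.16839186] 16.3417
2.1995406257955787
1 16.71 [-1.3 -0.4  4.4] [-0.04  0.04 -0.11] 1.905
2 17.12 [ 2.4 -0.5  4.9] [-0.14 -0.96 -0.08] 1.607
3 17.54 [ 5.  -1.5  4. ] [-0.4  -1.51 -0.08] 1.304
4 17.96 [ 7.4 -2.7  3.2] [-0.84 -1.96 -0.1 ] 1.004
5 18.38 [ 8.5 -4.5  2.2] [-1.29 -2.15 -0.05] 0.704
6 18.79 [ 8.9 -5.7  0.2] [-1.62 -2.21 -0.07] 0.404
7 19.21 [ 9.4 -7.4 -1.1] [-1.87 -2.13 -0.09] 0.104
```

```bash
python3 - <<'E'
from h import *
p=np.array(monitor.get_tool_pos())
bot.move_gripper(.06);bot.movel([p[0],p[1],.25],feed=.12)
bot.move_pose([.468,-.147,.25],[np.pi,0,.147])
w=cap("wrist");print(red(w)[0]);bot.movel([.468,-.147,.135],feed=.12)
bot.move_gripper(.03);print(monitor.get_finger_gap(),monitor.get_tool_pos(),fz(20),monitor.get_t())
q=np.array(monitor.get_tool_pos())
for i in range(12):
    q[2]+=.0007;bot.movel(q,feed=.01);f=fz(12);print(round(monitor.get_tool_pos()[2],5),f.round(1))
    if f[2]<-4:break
print(monitor.get_t())
E
```

```text
(np.int32(2617), (np.int32(284), np.int32(219), np.int32(59), np.int32(56)), array([313.1, 246.3]))
0.03333876680990077 [ 0.4682457  -0.14693696  0.13528203] [1.4659339  1.34121823 0.22118897] 22.8917
0.13582 [1.4 1.1 0. ]
0.13657 [1.3 1.5 0.1]
0.13726 [1.6 1.3 0.3]
0.13797 [ 2.2  1.6 -0.2]
0.13836 [ 5.1  0.6 -7.8]
24.6417
```

```bash
python3 - <<'E'
from h import *
q=np.array(monitor.get_tool_pos());q[2]=.1347;bot.movel(q,feed=.02);f0=fz(20);print(f0)
for i in range(40):
    q[2]-=.0002;bot.movel(q,feed=.01);f=fz(12)-f0;z=monitor.get_tool_pos()[2];print(round(z,5),f.round(1))
    if f[2]>2.2 or z<.1285:break
bot.sleep(.3);print(fz(20)-f0,monitor.get_t())
E
```

```text
[ 1.95676164  1.39707528 -0.01141013]
0.13452 [-0.5  0.2  0.2]
0.13429 [-0.6 -0.1 -0.4]
0.13407 [-0.4 -0.2 -0.2]
0.13391 [-0.8 -0.   0. ]
0.13369 [-0.5 -0.  -0.1]
0.13347 [-0.6  0.2 -0.1]
0.13328 [-0.9  0.1 -0.1]
0.13309 [-1.  -0.1 -0. ]
0.1329 [-1.2 -0.2  0.5]
0.13268 [-1.5 -0.2  0.7]
0.13251 [-1.8 -0.2  1.4]
0.13231 [-1.8  0.1  2. ]
0.1321 [-2.3 -0.2  2.6]
[-2.5010153  -0.19343982  2.75123734] 30.175
```

```bash
python3 - <<'E'
from h import *
q=np.array(monitor.get_tool_pos())
for z in(.1375,.1383,.1386):
    q[2]=z;bot.movel(q,feed=.02);print(fz(12).round(1),monitor.get_tool_pos()[2])
bot.move_gripper(.075);q[2]=.25;bot.movel(q,feed=.12)
bot.sleep(.3);s=cap("scene");w=cap("wrist");print(red(s),red(w)[0],monitor.get_t(),fz(10))
cv2.imwrite("pics/end.png",s["frame"])
(u,v)=red(w)[0][2];a=max(red(s),key=lambda r:r[1][1])[2];print(tri([ray(w,u,v),ray(s,*a)]))
E
```

```text
[ 1.   1.2 -0. ] 0.13749662274069147
[ 2.1  1.1 -1.3] 0.13828596854790015
[ 5.1  0.4 -9.4] 0.1384064571205735
[(np.int32(357), (np.int32(306), np.int32(365), np.int32(22), np.int32(21)), array([316.2, 374.6]))] (np.int32(2682), (np.int32(284), np.int32(220), np.int32(59), np.int32(57)), array([313.3, 247.7])) 33.35 [-0.05486689  0.00472684 -0.21537207]
(array([ 0.46733863, -0.1470697 ,  0.12882807]), [np.float64(5.2078849072539753e-05), np.float64(5.207884907239098e-05)])
```

View pics/end.png

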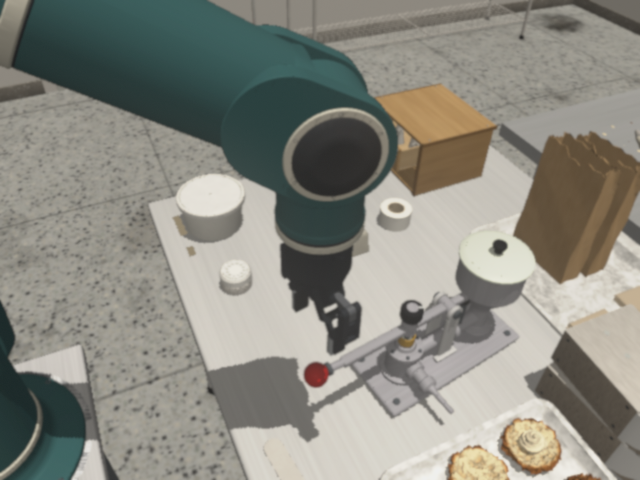

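The final view shows the lever raised, the gripper clear above the ball at (316,375), and the tub and timer undisturbed.

```bash
python3 -c "
from h import *
print(bot.close_job())"
```

```text
the job is handed in; nothing more can be done
None
```

The job is handed in, but no verdict came back: I screwed the knob in about 2.1 rad, which cut the free play at the ball from about 14.6 mm to 5.5–6 mm, proved that with a light press (about 2.7 N at the ball), and left the lever raised against its stop with the gripper clear.

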